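# Gauge the bore of a heating block

## Task

Gently stand the depth gauge flat on the heater's aluminium block that has the widest bore, with its rod over that bore. Then push the rod gently down until it bottoms out, keep it lightly pressed there for two seconds, and let go, leaving the gauge standing there with its rod on the bottom. Leave the glassware and other things on the bench where they are.

Things in the scene. Friction and masses are not known exactly. Their poses are not given: they have to be found in the camera images.
- gauge: Steel bridge depth gauge (400 g with its rod), standing on the bench with its rod drawn up. A flat bar 127 mm long, 24 mm wide, 14 mm thick carries a depth rod near one end and a ribbed grip block at the other. Origin: on the flat underside, on the rod's axis. z up; x along the bar, away from the grip block: the bar runs from x = -102 to x = +25 mm. The guide bush around the rod is 18 mm across and its top is 28 mm above the underside.
- grip (a point): Middle of the gauge's grip block, 78 mm behind the rod axis (gauge x = -78 mm) and 30 mm above the underside. The block is 44 mm long in x, 24 mm wide in y (take it across y), and its top is 43 mm above the underside.
- rod (a joint): How far the depth rod is pushed down, in m: 0 drawn up, 0.058 at most. At 0 the tip is 13 mm above the gauge's underside. A drag of about 4 N keeps the rod where it is left; push on its head from above to lower it.
- rod_head (a point): Centre of the top of the rod's flat round head (20 mm across, 8 mm thick): 96 mm above the gauge's underside when the rod joint is 0.
- rod_tip (a point): Lower end of the depth rod (8 mm across), 83 mm below the top of the head.
- heater: White dry-block heater, fixed to the bench, 214 mm (x) by 172 mm (y), rim 62 mm high, origin at the centre of its underside. Three bare aluminium blocks lie side by side in it, each 184 mm long in x, 46 mm wide and with 4 mm between them; their flat tops are level, 74 mm above the bench. Each has one blind bore; the bores are 11, 15 and 20 mm across. Which block lies where varies.
- block_wide: The aluminium block with the widest bore (20 mm), fixed. Origin: centre of its underside, 52 mm below its flat top; x along its length, roughly away from the robot, z up. The bore is 36 mm from the middle of the block towards +x (56 mm from that end, 128 mm from the other), so the gauge stands fully on the block with its x axis along the block's.
- bore (a point): Centre of the mouth of the widest bore (20 mm across), on the block's flat top; axes as the block's.
- bore_floor (a point): Centre of the flat floor of that bore, 40 mm below its mouth. With the gauge standing flat over the bore the rod joint reads about 0.053 when the tip touches the floor.
- beaker: Bystander: clear glass beaker, 70 mm across, 85 mm tall; origin at the centre of its underside
- flask: Bystander: clear conical glass flask, 72 mm across its foot, 108 mm tall; origin at the centre of its underside
- jar: Bystander: brown glass jar, 54 mm across, 75 mm tall; origin at the centre of its underside
- dish: Bystander: flat round clear dish, 76 mm across, 16 mm high; origin at the centre of its underside
- spatula: Bystander: spatula lying flat, 170 mm long; origin at the centre of its underside (as it lies)
Not all that is in view belongs to the job. What is shaped like the gauge but orange is not meant.

How it is judged:
On the way, in this order (a step that is already met when the one before it is completed fails the run):
1. the gauge stands flat on the block with the widest bore, its rod over that bore and still up (z of gauge in the frame of bore between -0.0025 and 0.0025 m and angle between gauge's own z axis and vertical below 0.05 rad and horizontal distance between rod_tip and bore below 0.0075 m and value of joint rod below 0.03 m), for 0.2 s.
2. the rod is on the bottom of the bore and is kept pressed there by the gripper for 1.5 s (z of gauge in the frame of bore between -0.0025 and 0.0025 m and angle between gauge's own z axis and vertical below 0.05 rad and z of rod_tip in the frame of bore_floor between -0.004 and 0.002 m and horizontal distance between rod_tip and bore below 0.0075 m and contact force between the fingers and gauge above 0.5 N), for 1.5 s.
At the end, for the whole second after the job is handed in: The gauge stands at rest and released, flat on the block with the widest bore (underside within 2.5 mm of its top, tilt under 0.05 rad), the rod within 7.5 mm of the bore's axis and its tip within 2 mm of the bore's floor (z of gauge in the frame of bore between -0.0025 and 0.0025 m and angle between gauge's own z axis and vertical below 0.05 rad and z of rod_tip in the frame of bore_floor between -0.004 and 0.002 m and horizontal distance between rod_tip and bore below 0.0075 m and linear speed of gauge below 0.01 m/s and contact force between each of the arm, the fingers and gauge below 0.1 N); the robot touches nothing.
It fails at once if the rod, once down, is forced on the bore's floor with more than 50 N (value of joint rod above 0.045 m and contact force between gauge and block_wide above 50 N).
It fails at once if the gauge is dropped or banged on the block (more than 150 N) (contact force between gauge and block_wide above 150 N).
It fails at once if a bystander is shifted by more than 30 mm (distance of any of beaker, flask, jar, dish, spatula from where it was at the start of the episode above 0.03 m).
It also fails if it takes over 54 s, if anything falls off the work surface, if the arm or the gripper's body presses on something with over 40 N, if the wrist force passes 120 N, or if a joint passes its speed limit or range.

## Robot

A 6-joint arm with a two-finger parallel gripper is mounted at the origin on the work surface. World frame = base frame: x ahead of the robot, y to its left, z up, the work surface at z = 0. Lengths are in m, angles in rad, forces in N, time in s.
With the tool pointing down it reaches from about 0.425 to 0.925 m from the base axis. Payload 12.5 kg.
Tool frame: the origin (TCP) lies midway between the tips of the shut fingers; the grasp point (between the pads) lies 19 mm behind it; z points along the fingers, y is the line along which they close (so a half turn about z gives the same grasp; the last joint's range is limited). The gripper opens to 85 mm and grips with 20 to 120 N. Pads are 22 mm wide; open, the fingers measure 114 mm over their backs; the gripper's body (76 mm by 85 mm) begins 54 mm behind the grasp point. The pads swing forward as they close: fully open they stand 13 mm farther back than shut.
Start: joints at [1.118, 0.491, 1.559, -0, 1.092, -0.106], TCP at [0.212, 0.588, 0.231] pointing down, gripper open.
Joint ranges: [-3.1, 3.1], [-0.84, 2.19], [0.05, 2.79], [-1.13, 4.28], [0.06, 2.93], [-2.69, 2.69]. Speed limits (rad/s): [2.22, 2.22, 2.79, 3.14, 3.14, 3.14].

## Interface

Orientations are given as a rotation vector (axis times angle).
In Python, from bench import sense, camera, calibration, job_done gives the robot as it stands. The module is installed in compiled form; this text tells all that it offers.
- The arm moves only by the shell command python3 -m creep 'ROWS' [FORCE]. ROWS is JSON, a list of rows, each an object of numbers: "tx", "ty", "tz": the shift along the tool's x, y, z in m; "roll": the turn about the tool's z in degrees; "gripper": the gripper command: -1 is fully open, 1 is shut, values between are in proportion. A call has exactly 8 rows; each row is the pose to reach, as a shift and turn from the pose commanded when the call began, along the tool's axes at that moment; what a row does not reach only later rows make up. A row lasts 1/8 s, in which the tool goes at most 62.5 mm and 10.7 degrees, less where a joint would pass 70% of its speed; a pose out of reach is approached as far as the arm can. A call with a gripper value outside its range is refused whole. The fingers move at their own pace and stop on an object; FORCE is the grip in N (left out, the last holds). Time passes only in rows, so rows that repeat a pose let the fingers close, or fill a call up. It gives the time, the measured TCP pose, the force, the opening and the grip force at its end, in the units of the state.
- sense(): the state, without advancing time (a new reading comes with each control period).
- camera(name): name is "scene" or "top" or "wrist"; returns the picture (480x640x3 uint8, red, green, blue); there is no depth.
- calibration(name): a dict with "fovy" (degrees; the focal length in pixels is half the picture's height over the tangent of half this angle, whatever the lens; pixels are square), "cx", "cy" (the principal point, pixels), "distortion" ([k1, k2, p1, p2, k3] as OpenCV has them; the pictures are not rectified), "T" (4x4, takes a point from camera to world coordinates); the wrist camera has in their place "mount" (4x4, takes a point from camera to tool coordinates, whose origin is the TCP and whose axes are the flange's). Camera axes: x right, y up, looking along -z (the intrinsics and any distortion apply to the point x, -y, -z); pixel columns grow to the right and rows downward; lengths in m; the calibration is good to about 2 mm. A picture is of the moment at which its call begins: read the wrist's pose just before it. calibration takes no time and is no camera call.
- job_done(): hands the job in; it is judged then, once.
The state is a dict: "clock": time; "joint_positions": joint angles; "joint_velocities": joint speeds; "effort": joint torques, N m; "eef_pos": TCP position; "ee_rot": TCP orientation; "ft_force": force on the tool from outside, world axes, zero at the start; "wrist_torque": the same for the moment, N m; "gripper_width": finger opening in m; "grip_force": force on a finger pad.
Only numpy, scipy, OpenCV 4.12 (cv2) and the standard library are available. Lean on these libraries where they do the work, as an engineer would, in place of code of your own. Each camera call takes 0.05 s, during which the arm holds its last target. There are 200 camera calls.

## Working session

There is one attempt and no reset: what is moved stays moved. The work goes in short steps, Python scripts to look and compute and a shell command to move; the robot and the scene stay as the last step left them, time stands still between calls to the robot, and variables do not carry over. Pictures are saved under pics/ and viewed, at most 10 in all, crops included, and the job is handed in when it is done.

```bash
mkdir -p pics
cat > h.py <<'E'
import numpy as np, cv2
from scipy.spatial.transform import Rotation as R
from bench import sense, camera, calibration, job_done
def K(c):
    f=240/np.tan(np.radians(c["fovy"])/2); return np.array([[f,0,c["cx"]],[0,f,c["cy"]],[0,0,1.]])
def toolT(s):
    T=np.eye(4); T[:3,:3]=R.from_rotvec(s["ee_rot"]).as_matrix(); T[:3,3]=s["eef_pos"]; return T
def camT(name,s=None):
    c=calibration(name); return c, (toolT(s)@np.array(c["mount"]) if name=="wrist" else np.array(c["T"]))
def ray(name,uv,s=None):
    c,T=camT(name,s); n=cv2.undistortPoints(np.array(uv,float).reshape(-1,1,2),K(c),np.array(c["distortion"],float)).reshape(-1,2)
    d=np.c_[n[:,0],-n[:,1],-np.ones(len(n))]@T[:3,:3].T
    return T[:3,3],d
def plane(name,uv,z,s=None):
    o,d=ray(name,uv,s); return o+d*((z-o[2])/d[:,2])[:,None]
def proj(name,P,s=None):
    c,T=camT(name,s); p=(np.array(P,float).reshape(-1,3)-T[:3,3])@T[:3,:3]
    q=p*[1,-1,-1]
    return cv2.projectPoints(q,np.zeros(3),np.zeros(3),K(c),np.array(c["distortion"],float))[0].reshape(-1,2)
def save(n,im): cv2.imwrite("pics/"+n,im[:,:,::-1])
E
python3 - <<'E'
from h import *
s=sense(); print(s)
for n in("top","scene"):
    im=camera(n); np.save(n,im); save(n+".png",im); c=calibration(n); print(n,c)
print(calibration("wrist"))
E
```

```text
{'clock': 0.0, 'joint_positions': array([ 1.11839995e+00,  4.91576035e-01,  1.55948925e+00,  1.82879675e-05,
        1.09170638e+00, -1.05609590e-01]), 'joint_velocities': array([ 1.80445045e-04, -1.07714868e-03, -5.88225544e-05, -9.91964626e-04,
        2.72494934e-03,  5.08499657e-04]), 'effort': array([-9.10997896e-04, -6.18427920e+01, -2.61604178e+01, -1.08528648e-04,
        4.00477729e-03,  7.48854427e-05]), 'eef_pos': array([0.21229605, 0.58757878, 0.2307038 ]), 'ee_rot': array([-5.41960192e-01, -3.09414647e+00,  1.77316683e-03]), 'ft_force': array([ 0.01974853, -0.19985856,  0.19013122]), 'wrist_torque': array([-0.02627248, -0.01583163,  0.01770209]), 'grip_force': 0.0, 'gripper_width': 0.08512384623330742}
top {'fovy': 47.07538980650748, 'cx': 312.87514256432, 'cy': 239.83935046853006, 'distortion': array([-0.16579589,  0.        ,  0.        ,  0.        ,  0.        ]), 'T': array([[-0.01660311,  0.98952786, -0.14338396,  0.38158378],
       [-0.99950659, -0.01260157,  0.02877109, -0.0011842 ],
       [ 0.02666293,  0.1437909 ,  0.98924884,  1.17424188],
       [ 0.       
[... 277 characters left out ...]
     [ 0.74597253, -0.37103619,  0.55304351,  0.63492383],
       [ 0.00391319,  0.8328524 ,  0.55348132,  0.73294391],
       [ 0.        ,  0.        ,  0.        ,  1.        ]])}
{'fovy': 63.06100526654234, 'cx': 321.6057368282874, 'cy': 232.92789226038582, 'distortion': array([-0.07341901,  0.        ,  0.        ,  0.        ,  0.        ]), 'mount': array([[-1.40297577e-04,  9.45234848e-01,  3.26390967e-01,
         8.38077505e-02],
       [ 9.99999543e-01,  4.41300418e-04, -8.48169984e-04,
        -7.58685758e-04],
       [-9.45756296e-04,  3.26390698e-01, -9.45234478e-01,
        -1.42357296e-01],
       [ 0.00000000e+00,  0.00000000e+00,  0.00000000e+00,
         1.00000000e+00]])}
```

View pics/top.png

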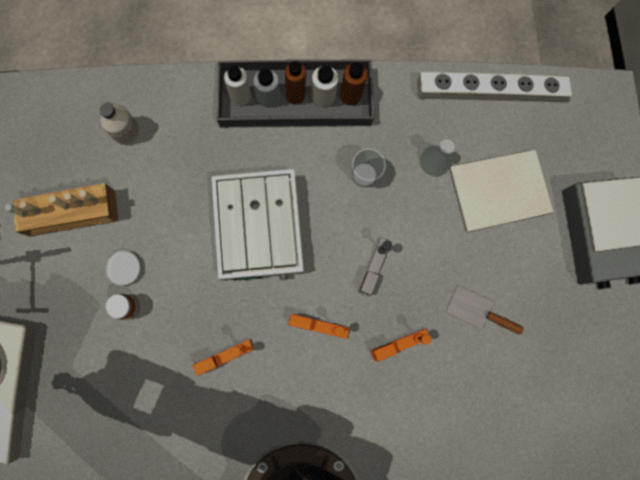

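View pics/scene.png

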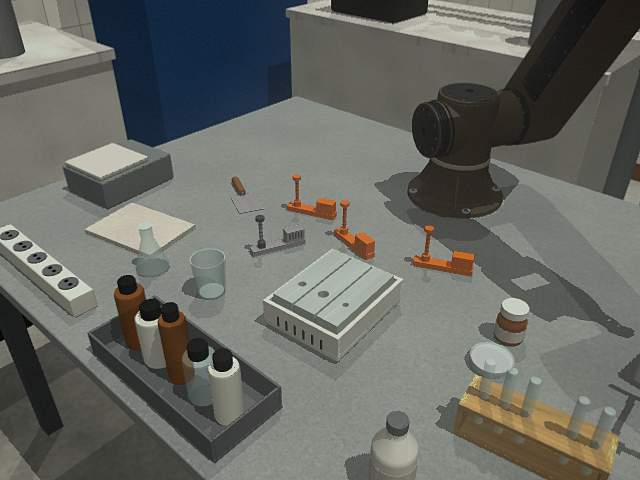

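The top view shows the grey gauge at about (375,268), with its rod end up near (386,246) and its grip end near (369,285). The other gauge shapes at (224,357), (319,326) and (402,345) are orange, so they are not meant. The bores are at (230,207), (254,204) and (279,202), and the middle one looks widest. I'll check both in one crop.

Run:
```python
from h import *
im=np.load("top.npy")
a=cv2.resize(im[165:285,205:310],None,fx=4,fy=4,interpolation=cv2.INTER_CUBIC)
b=cv2.resize(im[225:305,350:405],None,fx=6,fy=6,interpolation=cv2.INTER_CUBIC)
save("crop.png",np.hstack([a,b]))
# bores: dark blobs
g=cv2.cvtColor(im,cv2.COLOR_RGB2GRAY)
for u,v in((230,207),(254,204),(279,202)):
    w=g[v-9:v+10,u-9:u+10].astype(float); m=np.clip(w.max()*.85-w,0,None)*(w<w.max()*.6)
    n=(w<w.max()*.6)
    # keep central component
    k,l=cv2.connectedComponents(n.astype(np.uint8)); c=l==l[9,9]
    yy,xx=np.nonzero(c); q=(xx.mean()+u-9,yy.mean()+v-9); print(q,c.sum(),plane("top",[q],.074))
```

```text
(np.float64(229.88235294117646), np.float64(206.58823529411765)) 17 [[0.6116503  0.13479951 0.074     ]]
(np.float64(254.1904761904762), np.float64(204.23809523809524)) 63 [[0.61585615 0.08518387 0.074     ]]
(np.float64(278.6875), np.float64(202.25)) 32 [[0.61935602 0.03523517 0.074     ]]
```

View pics/crop.png

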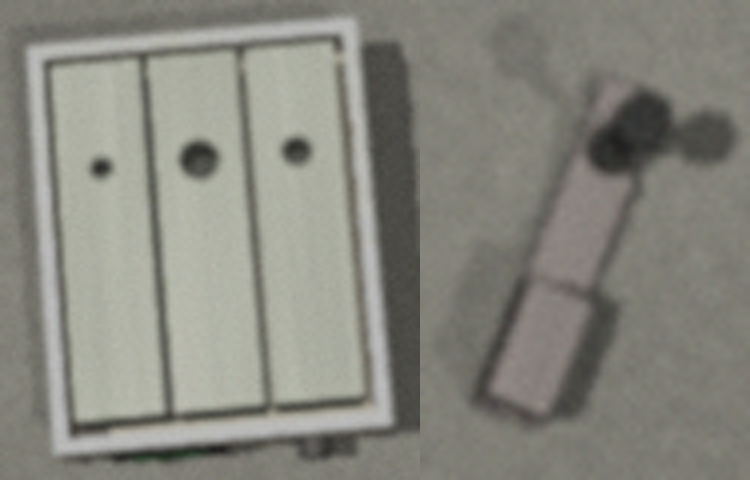

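The crop confirms it. The middle block has the widest bore (63 px dark area, against 32 and 17), and the grey gauge has a ribbed grip block at the lower left and a rod head at the upper right.

Run:
```python
from h import *
c=np.array([(525,280),(592,297),(548,417),(485,395)],float)
f=lambda p:np.c_[350+(p[:,0]-420)/6,225+p[:,1]/6]-.4
C=plane("top",f(c),.043); H=plane("top",f(np.array([(643,117.)])),.096)
g=C.mean(0); d=H[0]-g; print("grip",g,"head",H,"dist",np.hypot(*d[:2]),"yaw",np.degrees(np.arctan2(d[1],d[0])))
e=(C[0]+C[1]-C[2]-C[3])/2; print("blockyaw",np.degrees(np.arctan2(e[1],e[0])),np.linalg.norm(e))
s=sense(); T=toolT(s); print(T.round(3))
print("shift tool to above grip", T[:3,:3].T@(g+[0,0,.16-.043]-T[:3,3]))
```

```text
grip [ 0.45521456 -0.1488711   0.043     ] head [[ 0.52743108 -0.17942751  0.096     ]] dist 0.07841503755724608 yaw -22.934296046015383
blockyaw -21.33810197749139 0.043157776412415506
[[-0.94   0.34  -0.     0.212]
 [ 0.34   0.94  -0.001  0.588]
 [ 0.    -0.001 -1.     0.231]
 [ 0.     0.     0.     1.   ]]
shift tool to above grip [-0.47876417 -0.61004645  0.07131536]
```

```bash
python3 -m creep '[{"tx":-0.05,"ty":-0.035},{"tx":-0.1,"ty":-0.07},{"tx":-0.15,"ty":-0.105},{"tx":-0.2,"ty":-0.14},{"tx":-0.25,"ty":-0.175},{"tx":-0.3,"ty":-0.21},{"tx":-0.341,"ty":-0.238},{"tx":-0.341,"ty":-0.238}]' 30
python3 -m creep '[{"tx":-0.02,"ty":-0.055,"roll":3},{"tx":-0.04,"ty":-0.11,"roll":3},{"tx":-0.06,"ty":-0.165,"roll":3},{"tx":-0.08,"ty":-0.22,"roll":3},{"tx":-0.1,"ty":-0.275,"roll":3},{"tx":-0.12,"ty":-0.33,"roll":3},{"tx":-0.135,"ty":-0.373,"roll":3},{"tx":-0.135,"ty":-0.373,"roll":3}]'
python3 - <<'E'
from h import *
s=sense(); im=camera("wrist"); np.save("w1",im); save("w1.png",im)
T=toolT(s); print(s["clock"],s["eef_pos"],np.degrees(np.arctan2(T[1,0],T[0,0])),s["joint_positions"])
x=np.array([np.cos(np.radians(-22.5)),np.sin(np.radians(-22.5)),0]);g=np.array([.4552,-.1489,0])
print(proj("wrist",[g+[0,0,.043],g+.078*x+[0,0,.096]],s))
E
```

```text
0.1 [0.21232783 0.58764235 0.23079302] 160.13013301668204 [ 1.11840353e+00  4.91507630e-01  1.55935357e+00  4.94779934e-06
  1.09167481e+00 -1.05600532e-01]
[[-80.12579774 512.49204782]
 [-79.50118248 569.94154903]]$[0]: bad value
$[0]: bad value
```

View pics/w1.png

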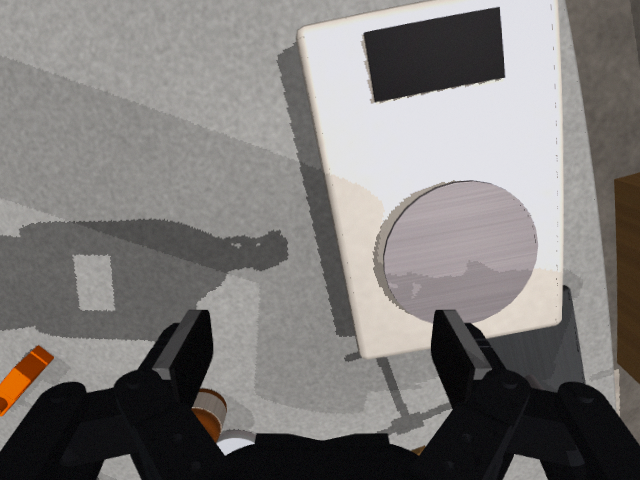

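The wrist view shows the hotplate below and a stand near (390,400). The rows were refused, apparently because every field has to be given. First I'll check where the stand is relative to the path.

Run:
```python
from h import *
s=sense()
print(plane("top",[(32,310),(32,255),(75,250)],0),plane("top",[(32,255),(75,250)],.2),plane("wrist",[(408,425),(385,362)],0,s))
```

```text
[[0.40402701 0.58397788 0.        ]
 [0.52570908 0.58917204 0.        ]
 [0.53589359 0.4874805  0.        ]] [[0.50116127 0.488621   0.2       ]
 [0.50961113 0.40424983 0.2       ]] [[0.52980849 0.58693569 0.        ]
 [0.42728294 0.58695037 0.        ]]
```

```bash
python3 -m creep '[{"tx":0,"ty":-0.03,"tz":0,"roll":0,"gripper":-1},{"tx":0,"ty":-0.03,"tz":0,"roll":0,"gripper":-1},{"tx":0,"ty":-0.03,"tz":0,"roll":0,"gripper":-1},{"tx":0,"ty":-0.06,"tz":0,"roll":0,"gripper":-1},{"tx":0,"ty":-0.06,"tz":0,"roll":0,"gripper":-1},{"tx":0,"ty":-0.06,"tz":0,"roll":0,"gripper":-1},{"tx":0,"ty":-0.06,"tz":0,"roll":0,"gripper":-1},{"tx":0,"ty":-0.06,"tz":0,"roll":0,"gripper":-1}]' 30
```

```text
clock: 1.15
eef_pos: [0.1922, 0.5318, 0.2312]
ee_rot: [0.542, 3.094, 0.0]
ft_force: [0.0, -0.6, -0.7]
gripper_width: 0.0854
grip_force: 0.0
```

The two views agree at z=0, so the "stand" is only a shadow on the bench. I'll go on.

```bash
python3 -m creep '[{"tx":-0.05,"ty":-0.026,"tz":0,"roll":0,"gripper":-1},{"tx":-0.1,"ty":-0.052,"tz":0,"roll":0,"gripper":-1},{"tx":-0.15,"ty":-0.079,"tz":0,"roll":0,"gripper":-1},{"tx":-0.2,"ty":-0.105,"tz":0,"roll":0,"gripper":-1},{"tx":-0.25,"ty":-0.131,"tz":0,"roll":0,"gripper":-1},{"tx":-0.3,"ty":-0.157,"tz":0,"roll":0,"gripper":-1},{"tx":-0.341,"ty":-0.179,"tz":0,"roll":0,"gripper":-1},{"tx":-0.341,"ty":-0.179,"tz":0,"roll":0,"gripper":-1}]'
python3 -m creep '[{"tx":-0.02,"ty":-0.055,"tz":0,"roll":3,"gripper":-1},{"tx":-0.04,"ty":-0.11,"tz":0,"roll":3,"gripper":-1},{"tx":-0.06,"ty":-0.165,"tz":0,"roll":3,"gripper":-1},{"tx":-0.08,"ty":-0.22,"tz":0,"roll":3,"gripper":-1},{"tx":-0.1,"ty":-0.275,"tz":0,"roll":3,"gripper":-1},{"tx":-0.12,"ty":-0.33,"tz":0,"roll":3,"gripper":-1},{"tx":-0.135,"ty":-0.373,"tz":0,"roll":3,"gripper":-1},{"tx":-0.135,"ty":-0.373,"tz":0,"roll":3,"gripper":-1}]'
python3 - <<'E'
from h import *
s=sense(); im=camera("wrist"); np.save("w1",im); save("w2.png",im)
T=toolT(s); print(s["clock"],s["eef_pos"],np.degrees(np.arctan2(T[1,0],T[0,0])),s["joint_positions"])
x=np.array([np.cos(np.radians(-22.5)),np.sin(np.radians(-22.5)),0]);g=np.array([.4552,-.1489,0])
print(proj("wrist",[g+[0,0,.043],g+.078*x+[0,0,.096]],s))
E
```

```text
clock: 2.15
eef_pos: [0.4538, 0.2452, 0.2311]
ee_rot: [0.548, 3.093, -0.0]
ft_force: [-0.4, 1.1, 0.5]
gripper_width: 0.0857
grip_force: 0.0
clock: 3.15
eef_pos: [0.4522, -0.1512, 0.2311]
ee_rot: [0.627, 3.078, 0.0]
ft_force: [0.4, 0.9, 0.2]
gripper_width: 0.0853
grip_force: 0.0
3.15 [ 0.45217753 -0.15124602  0.23112641] 156.96128509630483 [-4.61462838e-01  2.81365534e-01  1.91012686e+00  4.74269896e-05
  9.50029220e-01 -1.63018532e+00]
[[325.93479449 201.99658225]
 [327.24688037 312.11192477]]
```

View pics/w2.png

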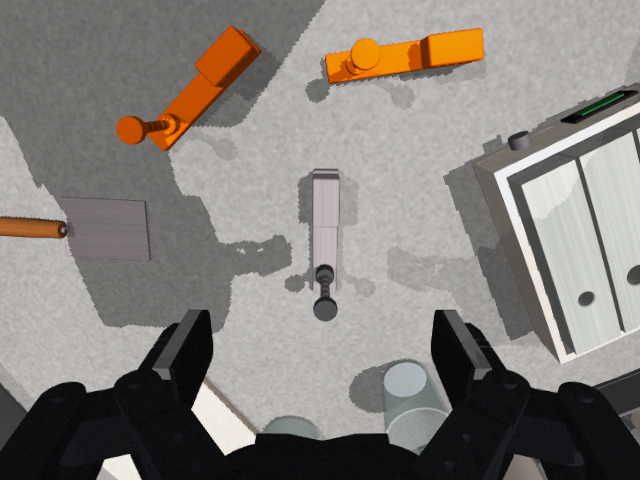

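The wrist view shows the grip block centred at (326,202) and the head at (325,308). The projected estimate was (326,202) and (327,312), so it is good to about 1 mm. Descending to grasp.

```bash
python3 -m creep '[{"tx":-0.002,"ty":0.0034,"tz":0.04,"roll":0,"gripper":-1},{"tx":-0.002,"ty":0.0034,"tz":0.09,"roll":0,"gripper":-1},{"tx":-0.002,"ty":0.0034,"tz":0.13,"roll":0,"gripper":-1},{"tx":-0.002,"ty":0.0034,"tz":0.16,"roll":0,"gripper":-1},{"tx":-0.002,"ty":0.0034,"tz":0.185,"roll":0,"gripper":-1},{"tx":-0.002,"ty":0.0034,"tz":0.205,"roll":0,"gripper":-1},{"tx":-0.002,"ty":0.0034,"tz":0.218,"roll":0,"gripper":-1},{"tx":-0.002,"ty":0.0034,"tz":0.218,"roll":0,"gripper":-1}]' 60
python3 -m creep '[{"tx":0,"ty":0,"tz":0,"roll":0,"gripper":0},{"tx":0,"ty":0,"tz":0,"roll":0,"gripper":0.3},{"tx":0,"ty":0,"tz":0,"roll":0,"gripper":0.6},{"tx":0,"ty":0,"tz":0,"roll":0,"gripper":1},{"tx":0,"ty":0,"tz":0,"roll":0,"gripper":1},{"tx":0,"ty":0,"tz":0,"roll":0,"gripper":1},{"tx":0,"ty":0,"tz":0,"roll":0,"gripper":1},{"tx":0,"ty":0,"tz":0,"roll":0,"gripper":1}]' 60
```

```text
clock: 4.2
eef_pos: [0.4552, -0.1462, 0.0129]
ee_rot: [-0.621, -3.078, -0.001]
ft_force: [-0.7, 0.2, 0.3]
gripper_width: 0.0858
grip_force: 0.0
clock: 5.2
eef_pos: [0.4554, -0.1474, 0.0139]
ee_rot: [0.624, 3.078, -0.0]
ft_force: [-2.3, -0.8, 6.9]
gripper_width: 0.0233
grip_force: 58.5
```

```bash
python3 -m creep '[{"tx":0,"ty":0,"tz":-0.005,"roll":0,"gripper":1},{"tx":0,"ty":0,"tz":-0.02,"roll":0,"gripper":1},{"tx":0,"ty":0,"tz":-0.045,"roll":0,"gripper":1},{"tx":0,"ty":0,"tz":-0.075,"roll":0,"gripper":1},{"tx":0,"ty":0,"tz":-0.105,"roll":0,"gripper":1},{"tx":0,"ty":0,"tz":-0.13,"roll":0,"gripper":1},{"tx":0,"ty":0,"tz":-0.14,"roll":0,"gripper":1},{"tx":0,"ty":0,"tz":-0.14,"roll":0,"gripper":1}]'
python3 -m creep '[{"tx":0.001,"ty":0.02,"tz":0,"roll":-3,"gripper":1},{"tx":0.003,"ty":0.06,"tz":0,"roll":-7,"gripper":1},{"tx":0.005,"ty":0.1,"tz":0,"roll":-12,"gripper":1},{"tx":0.007,"ty":0.14,"tz":0,"roll":-17,"gripper":1},{"tx":0.009,"ty":0.18,"tz":0,"roll":-22,"gripper":1},{"tx":0.011,"ty":0.215,"tz":0,"roll":-26,"gripper":1},{"tx":0.012,"ty":0.24,"tz":0,"roll":-27.4,"gripper":1},{"tx":0.012,"ty":0.24,"tz":0,"roll":-27.4,"gripper":1}]'
python3 - <<'E'
from h import *
s=sense(); im=camera("wrist"); np.save("w3",im); t=camera("top"); np.save("t3",t)
save("w3.png",np.hstack([im[:,:],])); save("t3.png",cv2.resize(t[160:290,200:330],None,fx=4,fy=4,interpolation=cv2.INTER_CUBIC))
T=toolT(s); print(s["clock"],s["eef_pos"],np.degrees(np.arctan2(T[1,0],T[0,0])),s["gripper_width"])
print(proj("wrist",[[.6159,.0852,.074]],s))
E
```

```text
clock: 6.2
eef_pos: [0.4552, -0.1471, 0.1537]
ee_rot: [0.623, 3.078, -0.0]
ft_force: [-0.5, -0.2, -4.5]
gripper_width: 0.023
grip_force: 59.1
clock: 7.2
eef_pos: [0.5372, 0.0799, 0.1519]
ee_rot: [0.128, -3.137, -0.0]
ft_force: [-0.4, -0.7, -4.3]
gripper_width: 0.0229
grip_force: 59.5
7.2 [0.53717501 0.07990249 0.15189315] -175.3426107844998 0.022930093255961192
[[320.92736661 355.28603372]]
```

View pics/w3.png

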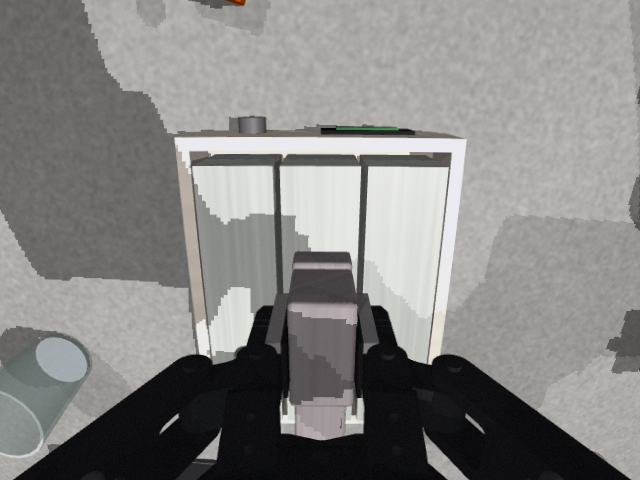

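The gauge is square above the middle block, with its grip end at (322,300). Next I'll check the rod's position from the fixed cameras.

Run:
```python
from h import *
t=np.load("t3.npy"); sc=camera("scene"); np.save("s3",sc)
B=np.array([.6159,.0852])
H=[[B[0],B[1],.154-.03-.019+.019-.0+0]]
print("bore->scene",proj("scene",[[*B,.074]]),"head pred", proj("top",[[*B,.139-.011+.096]]),proj("scene",[[*B,.139-.011+.096]]))
a=cv2.resize(t[170:270,210:310],(400,400),interpolation=cv2.INTER_CUBIC)
b=cv2.resize(sc[190:340,250:400],(400,400),interpolation=cv2.INTER_CUBIC)
c=cv2.resize(np.load("scene.npy")[190:340,250:400],(400,400),interpolation=cv2.INTER_CUBIC)
save("c3.png",cv2.resize(np.hstack([a,b]),(800,400)))
# bore centroid in first scene picture
g=cv2.cvtColor(np.load("scene.npy"),cv2.COLOR_RGB2GRAY)[286:303,312:336]; print(g[::2,::2])
```

```text
bore->scene [[323.41362051 293.16991661]] head pred [[247.56412866 186.63933361]] [[323.6730591 223.6583939]]
[[182 134 130 182 181 180 175 180 177 177 177 180]
 [ 64 147 177 179 180 175 178 177 179 176 182 178]
 [184 176 180 178 175 177 168 174 184 182 178 185]
 [177 178 177 140 109 110 102  88 153 182 182 180]
 [177 176 180  95 112 109 106  92  93 183 177 178]
 [176 178 175 167 111 107  99  96 192 180 176 180]
 [176 173 176 176 185 185 191 182 177 176 178  96]
 [174 175 176 177 178 179 178 176 178 179  94 170]
 [175 177 177 178 180 177 176 179 160 102 189 173]]
```

View pics/c3.png

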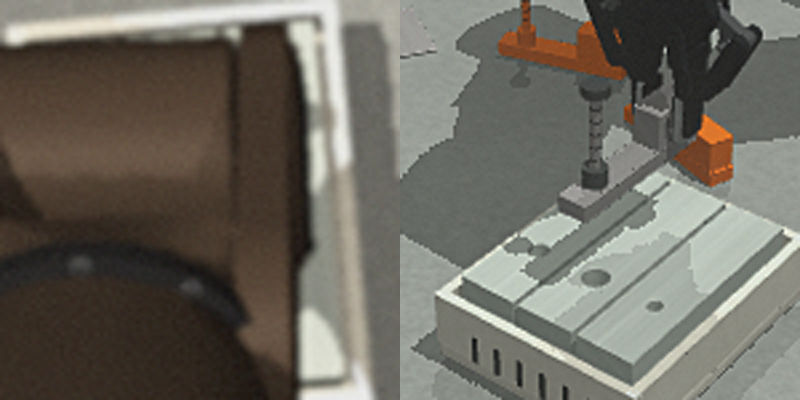

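In the scene crop the rod head is at about (595,83) and the bore is at (595,277), which agrees with the projected bore. I'll lower to about 10 mm above the block and measure there.

```bash
python3 -m creep '[{"tx":0,"ty":0,"tz":0.005,"roll":0,"gripper":1},{"tx":0,"ty":0,"tz":0.015,"roll":0,"gripper":1},{"tx":0,"ty":0,"tz":0.028,"roll":0,"gripper":1},{"tx":0,"ty":0,"tz":0.038,"roll":0,"gripper":1},{"tx":0,"ty":0,"tz":0.046,"roll":0,"gripper":1},{"tx":0,"ty":0,"tz":0.052,"roll":0,"gripper":1},{"tx":0,"ty":0,"tz":0.052,"roll":0,"gripper":1},{"tx":0,"ty":0,"tz":0.052,"roll":0,"gripper":1}]'
python3 - <<'E'
from h import *
s=sense(); sc=camera("scene"); np.save("s4",sc)
zu=s["eef_pos"][2]-.0139; print(s["eef_pos"],"underside",zu)
g=cv2.cvtColor(sc,cv2.COLOR_RGB2GRAY)
c=cv2.resize(sc[220:320,275:375],(600,600),interpolation=cv2.INTER_NEAREST)
B=[.6159,.0852]
for z in(zu,zu+.028,zu+.096,zu+.088): print(z,proj("scene",[[*B,z],[B[0]+.01,B[1],z],[B[0],B[1]+.01,z]]))
save("c4.png",c)
E
```

```text
clock: 8.35
eef_pos: [0.5376, 0.0786, 0.1015]
ee_rot: [-0.124, 3.139, 0.0]
ft_force: [-0.5, 0.6, -4.3]
gripper_width: 0.023
grip_force: 59.4
[0.53762445 0.07864211 0.10153512] underside 0.08763512351194307
0.08763512351194307 [[323.43551071 287.30683952]
 [319.75895526 289.83397367]
 [327.53899063 289.58424759]]
0.11563512351194306 [[323.48146168 274.9981376 ]
 [319.74961089 277.48846877]
 [327.64717979 277.2433862 ]]
0.18363512351194305 [[323.59899667 243.50720416]
 [319.72554138 245.89348831]
 [327.92416651 245.66140376]]
0.17563512351194305 [[323.58471068 247.33538264]
 [319.72847987 249.73507534]
 [327.89047997 249.50132474]]
```

View pics/c4.png

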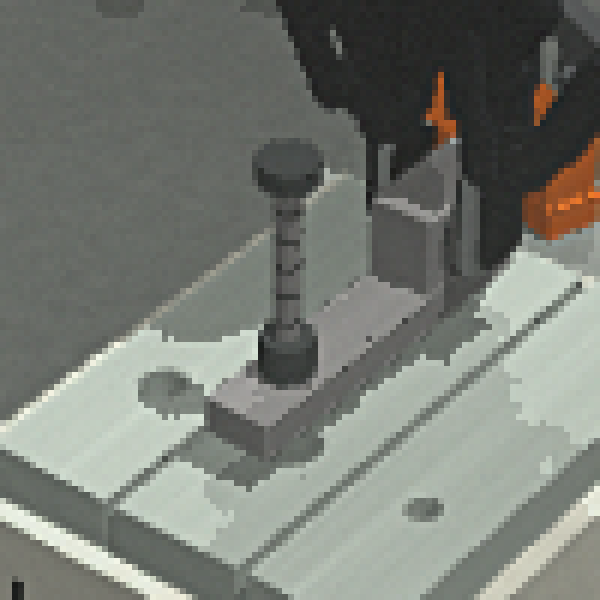

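Run:
```python
from h import *
from scipy.optimize import least_squares
P=np.array([[0,0,96],[0,0,28],[25,12,14],[25,12,0],[25,-12,14],[-56,-12,43],[-56,12,43],[-56,-12,14]])/1000.
uv=np.array([[288,157],[288,336],[268,430],[270,460],[205,397],[373,203],[440,214],[373,272]])/6+[275,220]-.5
s=sense()
def f(p):
    M=R.from_euler("zyx",[p[4],p[3],p[5]]).as_matrix()
    return ((proj("scene",P@M.T+p[:3])-uv)).ravel()
r=least_squares(f,[.616,.085,.087,0,.08,0],loss="soft_l1"); p=r.x
print(p[:3],np.degrees(p[3:]),r.fun.reshape(-1,2).round(1))
M=R.from_euler("zyx",[p[4],p[3],p[5]]).as_matrix()
print("bore from scene",plane("scene",[[323.,294.]],.074), "grip pt",p[:3]+M@[-.078,0,.03],s["eef_pos"])
```

```text
[0.6046064  0.0740079  0.07520048] [ 1.82710842  2.11485263 -0.65902768] [[-0.1 -0.3]
 [ 0.3  0. ]
 [-0.  -0.2]
 [-0.2  0.7]
 [ 0.5 -0.1]
 [ 0.2 -0.9]
 [-1.   2. ]
 [ 0.1 -0.2]]
bore from scene [[0.61822092 0.08625949 0.074     ]] grip pt [0.52765567 0.07150314 0.10770142] [0.53762115 0.07865623 0.10158553]
```

Run:
```python
from h import *
from scipy.optimize import least_squares
P=np.array([[0,0,96],[0,0,28],[25,12,14],[25,12,0],[25,-12,14],[-56,-12,43],[-56,-12,14]])/1000.
uv=np.array([[288,157],[288,336],[268,430],[270,460],[205,397],[373,203],[373,272]])/6+[275,220]-.5
s=sense(); T=toolT(s); yaw=np.arctan2(-T[1,0],-T[0,0]); x=np.array([np.cos(yaw),np.sin(yaw),0])
def pose(p):
    M=R.from_euler("zyx",[yaw,p[1],0]).as_matrix(); G=s["eef_pos"]+[0,0,.0161]+p[0]*x
    if len(p)>2: G=G+[0,0,p[2]]
    return M,G
def f(p):
    M,G=pose(p); return (proj("scene",(P-[-.078,0,.03])@M.T+G)-uv).ravel()
for p0 in([0,0],[0,0,0]):
    r=least_squares(f,p0); p=r.x; M,G=pose(p)
    print(p, np.degrees(p[1]),"rod foot",G+M@[.078,0,-.03],"tail",G+M@[-.024,0,-.03],r.fun.reshape(-1,2).round(1).tolist())
```

```text
[0.00215351 0.01016238] 0.582261208566835 rod foot [0.61721525 0.08498861 0.0868969 ] tail [0.51553931 0.07693029 0.08793021] [[0.1, -1.3], [0.3, 0.2], [0.5, 0.1], [0.2, 1.2], [0.4, 0.5], [-0.7, -1.0], [-0.9, 0.1]]
[ 0.00205214  0.00602032 -0.00045751] 0.3449390857550984 rod foot [0.61724105 0.0849806  0.08676045] tail [0.51556171 0.07692228 0.0873726 ] [[0.3, -1.3], [0.3, 0.2], [0.5, 0.1], [0.2, 1.3], [0.4, 0.5], [-0.7, -0.9], [-0.9, 0.2]]
```

The rod foot is at (0.617, 0.085). The two cameras put the bore at (0.616, 0.085) and (0.618, 0.086), so no correction is needed. Lowering gently.

```bash
python3 -m creep '[{"tx":0,"ty":0,"tz":0.003,"roll":0,"gripper":1},{"tx":0,"ty":0,"tz":0.006,"roll":0,"gripper":1},{"tx":0,"ty":0,"tz":0.008,"roll":0,"gripper":1},{"tx":0,"ty":0,"tz":0.0095,"roll":0,"gripper":1},{"tx":0,"ty":0,"tz":0.011,"roll":0,"gripper":1},{"tx":0,"ty":0,"tz":0.012,"roll":0,"gripper":1},{"tx":0,"ty":0,"tz":0.012,"roll":0,"gripper":1},{"tx":0,"ty":0,"tz":0.012,"roll":0,"gripper":1}]'
```

```text
clock: 9.4
eef_pos: [0.5375, 0.0786, 0.0894]
ee_rot: [-0.124, 3.139, 0.0]
ft_force: [-0.3, -0.4, -4.3]
gripper_width: 0.0233
grip_force: 59.4
```

```bash
python3 -m creep '[{"tx":0,"ty":0,"tz":0.0005,"roll":0,"gripper":1},{"tx":0,"ty":0,"tz":0.001,"roll":0,"gripper":1},{"tx":0,"ty":0,"tz":0.0013,"roll":0,"gripper":1},{"tx":0,"ty":0,"tz":0.0016,"roll":0,"gripper":1},{"tx":0,"ty":0,"tz":0.0019,"roll":0,"gripper":1},{"tx":0,"ty":0,"tz":0.0019,"roll":0,"gripper":1},{"tx":0,"ty":0,"tz":0.0019,"roll":0,"gripper":1},{"tx":0,"ty":0,"tz":0.0019,"roll":0,"gripper":1}]'
```

```text
clock: 10.4
eef_pos: [0.5374, 0.0786, 0.0879]
ee_rot: [-0.124, 3.139, 0.0]
ft_force: [-4.9, -1.2, 5.5]
gripper_width: 0.0234
grip_force: 60.8
```

Contact is made with about 10 N. Releasing and rising.

```bash
python3 -m creep '[{"tx":0,"ty":0,"tz":0,"roll":0,"gripper":0.3},{"tx":0,"ty":0,"tz":0,"roll":0,"gripper":0.2},{"tx":0,"ty":0,"tz":0,"roll":0,"gripper":-0.3},{"tx":0,"ty":0,"tz":0,"roll":0,"gripper":-0.3},{"tx":0,"ty":0,"tz":0,"roll":0,"gripper":-0.3},{"tx":0,"ty":0,"tz":0,"roll":0,"gripper":-0.3},{"tx":0,"ty":0,"tz":-0.005,"roll":0,"gripper":-0.3},{"tx":0,"ty":0,"tz":-0.01,"roll":0,"gripper":-0.3}]' 
python3 -m creep '[{"tx":0,"ty":0,"tz":-0.02,"roll":0,"gripper":-0.3},{"tx":0,"ty":0,"tz":-0.05,"roll":0,"gripper":-0.3},{"tx":0,"ty":0,"tz":-0.08,"roll":0,"gripper":-0.3},{"tx":0,"ty":0,"tz":-0.11,"roll":0,"gripper":-0.3},{"tx":0,"ty":0,"tz":-0.13,"roll":0,"gripper":-0.3},{"tx":0,"ty":0,"tz":-0.14,"roll":0,"gripper":-0.3},{"tx":0,"ty":0,"tz":-0.14,"roll":0,"gripper":-0.3},{"tx":0,"ty":0,"tz":-0.14,"roll":0,"gripper":-0.3}]'
python3 - <<'E'
from h import *
s=sense(); sc=camera("scene"); w=camera("wrist")
F=np.array([.6165,.0855,.074])
print(s["eef_pos"],proj("scene",[F+[0,0,.096],F+[0,0,.028]]),proj("wrist",[F+[0,0,.096],F+[0,0,.028]],s))
b=cv2.resize(sc[220:320,275:375],(480,480),interpolation=cv2.INTER_NEAREST)
save("c5.png",np.hstack([b,cv2.resize(w[240:480,160:480],(320,240)).repeat(2,0)]))
E
```

```text
clock: 11.4
eef_pos: [0.5375, 0.0786, 0.0978]
ee_rot: [-0.124, 3.139, 0.0]
ft_force: [-0.4, 0.6, -0.4]
gripper_width: 0.0555
grip_force: 0.0
clock: 12.4
eef_pos: [0.5371, 0.0786, 0.2366]
ee_rot: [0.124, -3.138, -0.0]
ft_force: [0.3, -0.1, -0.3]
gripper_width: 0.0552
grip_force: 0.0
[0.53711682 0.07860855 0.23658178] [[323.4735082  250.22017209]
 [323.36130979 281.25513127]] [[323.57776249 366.88101544]
 [323.12519261 312.78971277]]
```

View pics/c5.png

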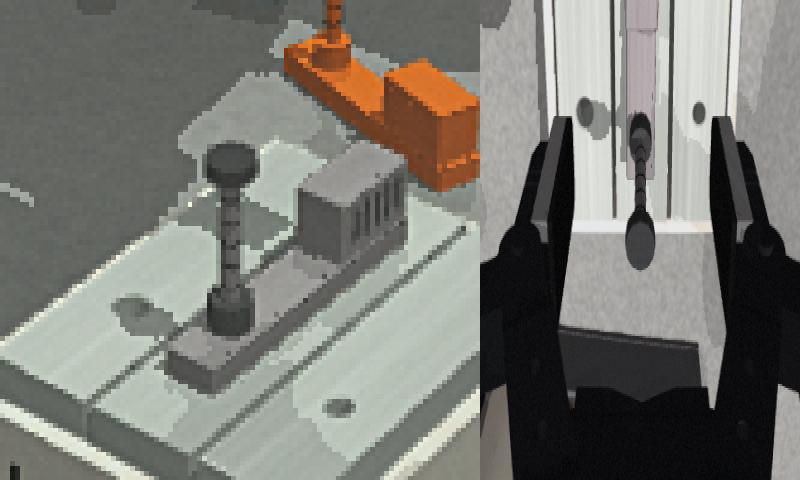

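Run:
```python
from h import *
s=sense()
print(proj("wrist",[[.6117,.1348,.074],[.6194,.0352,.074],[.6155,.085,.074],[.6165,.0855,.102],[.6265,.0855,.102],[.6165,.0855,.164],[.6165,.0855,.17]],s).round(1))
T=toolT(s); print(T[:3,:2].round(3))
print("shift to head",T[:3,:3].T@(np.array([.616,.085,.2])-T[:3,3]))
```

```text
[[379.6 295.1]
 [265.5 295. ]
 [322.5 295.1]
 [323.2 312.7]
 [322.2 323.3]
 [323.6 360.9]
 [323.6 366.7]]
[[-0.997 -0.079]
 [-0.079  0.997]
 [ 0.001  0.   ]]
shift to head [-0.07908723  0.00016097  0.03648876]
```

Run:
```python
from h import *
s=sense(); w=camera("wrist"); g=cv2.cvtColor(w,cv2.COLOR_RGB2GRAY)
for v in range(288,382,2):
    r=g[v,300:345]; x=np.nonzero(r<95)[0]+300; print(v,x.min() if len(x) else 0,x.max() if len(x) else 0, g[v,320],end=" | ")
F=np.array([.6165,.0855,.074]); t=np.linspace(0,2*np.pi,60)
ring=lambda r,z:np.c_[F[0]+r*np.cos(t),F[1]+r*np.sin(t),0*t+.074+z]
for n,r,z in(("bush base",.009,.014),("bush top",.009,.028),("head bottom",.01,.088),("head top",.01,.096)):
    q=proj("wrist",ring(r,z),s); print("\n",n,q.min(0).round(),q.max(0).round(),end="")
q=proj("wrist",[F+[.025,0,.014],F+[.025,0,0]],s);print(q)
# bar end: gray value down the bar left of bush
print(g[300:345:1,311])
```

```text
288 0 0 175 | 290 0 0 175 | 292 0 0 177 | 294 0 0 176 | 296 315 321 77 | 298 313 326 28 | 300 311 328 25 | 302 310 330 30 | 304 310 330 70 | 306 309 330 77 | 308 309 331 68 | 310 309 331 55 | 312 309 331 31 | 314 310 330 49 | 316 311 329 53 | 318 312 328 51 | 320 314 326 41 | 322 315 331 54 | 324 315 325 54 | 326 315 325 28 | 328 315 325 53 | 330 315 325 56 | 332 315 325 53 | 334 315 324 21 | 336 315 325 51 | 338 315 325 52 | 340 315 325 52 | 342 315 325 26 | 344 315 325 25 | 346 313 327 23 | 348 310 329 26 | 350 308 331 40 | 352 307 332 66 | 354 307 333 68 | 356 306 334 65 | 358 305 334 65 | 360 305 334 64 | 362 305 334 66 | 364 306 334 62 | 366 307 333 64 | 368 307 332 66 | 370 309 330 62 | 372 312 328 65 | 374 317 322 63 | 376 0 0 159 | 378 0 0 166 | 380 0 0 163 | 
 bush base [312. 295.] [334. 313.]
 bush top [312. 303.] [334. 322.]
 head bottom [309. 346.] [339. 371.]
 head top [308. 354.] [339. 379.][[320.76519186 329.50617971]
 [320.78606407 320.84769674]]
[ 72  46  35  31  29  29  27  26  64  49  46  46  49  46  43  51  58  89
 126 163 171 170 172 171 169 169 170 172 169 156 217 218 216 219 217 219
 218 216 218 217 216 216 217 216 217]
```

All bore and gauge measurements agree within about 2 mm, so I'll shut the fingers, move over the head and descend to just above it.

```bash
python3 -m creep '[{"tx":-0.01,"ty":0,"tz":0,"roll":0,"gripper":1},{"tx":-0.025,"ty":0,"tz":0,"roll":0,"gripper":1},{"tx":-0.045,"ty":0,"tz":0,"roll":0,"gripper":1},{"tx":-0.065,"ty":-0.0005,"tz":0,"roll":0,"gripper":1},{"tx":-0.0795,"ty":-0.0005,"tz":0,"roll":0,"gripper":1},{"tx":-0.0795,"ty":-0.0005,"tz":0,"roll":0,"gripper":1},{"tx":-0.0795,"ty":-0.0005,"tz":0.015,"roll":0,"gripper":1},{"tx":-0.0795,"ty":-0.0005,"tz":0.03,"roll":0,"gripper":1}]' 30
python3 -m creep '[{"tx":0,"ty":0,"tz":0.012,"roll":0,"gripper":1},{"tx":0,"ty":0,"tz":0.02,"roll":0,"gripper":1},{"tx":0,"ty":0,"tz":0.026,"roll":0,"gripper":1},{"tx":0,"ty":0,"tz":0.03,"roll":0,"gripper":1},{"tx":0,"ty":0,"tz":0.032,"roll":0,"gripper":1},{"tx":0,"ty":0,"tz":0.032,"roll":0,"gripper":1},{"tx":0,"ty":0,"tz":0.032,"roll":0,"gripper":1},{"tx":0,"ty":0,"tz":0.032,"roll":0,"gripper":1}]'
```

```text
clock: 13.55
eef_pos: [0.6161, 0.0844, 0.2062]
ee_rot: [0.124, -3.139, -0.0]
ft_force: [-0.2, -0.2, 0.3]
gripper_width: -0.0001
grip_force: 0.0
clock: 14.55
eef_pos: [0.6168, 0.0844, 0.1756]
ee_rot: [-0.124, 3.139, 0.0]
ft_force: [0.4, 0.2, -0.8]
gripper_width: 0.0
grip_force: 0.0
```

```bash
python3 -m creep '[{"tx":0,"ty":0,"tz":0.002,"roll":0,"gripper":1},{"tx":0,"ty":0,"tz":0.005,"roll":0,"gripper":1},{"tx":0,"ty":0,"tz":0.008,"roll":0,"gripper":1},{"tx":0,"ty":0,"tz":0.011,"roll":0,"gripper":1},{"tx":0,"ty":0,"tz":0.014,"roll":0,"gripper":1},{"tx":0,"ty":0,"tz":0.017,"roll":0,"gripper":1},{"tx":0,"ty":0,"tz":0.019,"roll":0,"gripper":1},{"tx":0,"ty":0,"tz":0.02,"roll":0,"gripper":1}]'
python3 -m creep '[{"tx":0,"ty":0,"tz":0.002,"roll":0,"gripper":1},{"tx":0,"ty":0,"tz":0.004,"roll":0,"gripper":1},{"tx":0,"ty":0,"tz":0.006,"roll":0,"gripper":1},{"tx":0,"ty":0,"tz":0.008,"roll":0,"gripper":1},{"tx":0,"ty":0,"tz":0.01,"roll":0,"gripper":1},{"tx":0,"ty":0,"tz":0.011,"roll":0,"gripper":1},{"tx":0,"ty":0,"tz":0.012,"roll":0,"gripper":1},{"tx":0,"ty":0,"tz":0.012,"roll":0,"gripper":1}]'
```

```text
clock: 15.55
eef_pos: [0.6167, 0.0844, 0.1553]
ee_rot: [0.124, -3.139, -0.0]
ft_force: [-0.6, 0.7, 4.0]
gripper_width: -0.0001
grip_force: 1.8
clock: 16.55
eef_pos: [0.6167, 0.0844, 0.1433]
ee_rot: [0.124, -3.139, -0.0]
ft_force: [-0.2, -0.1, 2.1]
gripper_width: 0.0002
grip_force: 0.7
```

The tip is in the bore and only drag is felt. Continuing.

```bash
python3 -m creep '[{"tx":0,"ty":0,"tz":0.003,"roll":0,"gripper":1},{"tx":0,"ty":0,"tz":0.006,"roll":0,"gripper":1},{"tx":0,"ty":0,"tz":0.009,"roll":0,"gripper":1},{"tx":0,"ty":0,"tz":0.012,"roll":0,"gripper":1},{"tx":0,"ty":0,"tz":0.015,"roll":0,"gripper":1},{"tx":0,"ty":0,"tz":0.018,"roll":0,"gripper":1},{"tx":0,"ty":0,"tz":0.02,"roll":0,"gripper":1},{"tx":0,"ty":0,"tz":0.021,"roll":0,"gripper":1}]'
python3 -m creep '[{"tx":0,"ty":0,"tz":0.0005,"roll":0,"gripper":1},{"tx":0,"ty":0,"tz":0.001,"roll":0,"gripper":1},{"tx":0,"ty":0,"tz":0.0015,"roll":0,"gripper":1},{"tx":0,"ty":0,"tz":0.002,"roll":0,"gripper":1},{"tx":0,"ty":0,"tz":0.0025,"roll":0,"gripper":1},{"tx":0,"ty":0,"tz":0.0028,"roll":0,"gripper":1},{"tx":0,"ty":0,"tz":0.0028,"roll":0,"gripper":1},{"tx":0,"ty":0,"tz":0.0028,"roll":0,"gripper":1}]'
```

```text
clock: 17.55
eef_pos: [0.6168, 0.0844, 0.1223]
ee_rot: [-0.124, 3.139, 0.0]
ft_force: [-0.5, 0.6, 3.6]
gripper_width: 0.0002
grip_force: 1.8
clock: 18.55
eef_pos: [0.6167, 0.0844, 0.1195]
ee_rot: [0.124, -3.139, -0.0]
ft_force: [0.0, -0.1, 1.8]
gripper_width: -0.0002
grip_force: 1.3
```

```bash
python3 -m creep '[{"tx":0,"ty":0,"tz":0.0003,"roll":0,"gripper":1},{"tx":0,"ty":0,"tz":0.0006,"roll":0,"gripper":1},{"tx":0,"ty":0,"tz":0.0009,"roll":0,"gripper":1},{"tx":0,"ty":0,"tz":0.0012,"roll":0,"gripper":1},{"tx":0,"ty":0,"tz":0.0014,"roll":0,"gripper":1},{"tx":0,"ty":0,"tz":0.0016,"roll":0,"gripper":1},{"tx":0,"ty":0,"tz":0.0016,"roll":0,"gripper":1},{"tx":0,"ty":0,"tz":0.0016,"roll":0,"gripper":1}]'
```

```text
clock: 19.55
eef_pos: [0.6167, 0.0844, 0.118]
ee_rot: [-0.124, 3.139, 0.0]
ft_force: [-0.9, -0.0, 3.1]
gripper_width: -0.0003
grip_force: 1.5
```

```bash
python3 -m creep '[{"tx":0,"ty":0,"tz":0.0002,"roll":0,"gripper":1},{"tx":0,"ty":0,"tz":0.0004,"roll":0,"gripper":1},{"tx":0,"ty":0,"tz":0.0006,"roll":0,"gripper":1},{"tx":0,"ty":0,"tz":0.0008,"roll":0,"gripper":1},{"tx":0,"ty":0,"tz":0.001,"roll":0,"gripper":1},{"tx":0,"ty":0,"tz":0.001,"roll":0,"gripper":1},{"tx":0,"ty":0,"tz":0.001,"roll":0,"gripper":1},{"tx":0,"ty":0,"tz":0.001,"roll":0,"gripper":1}]'
```

```text
clock: 20.55
eef_pos: [0.6167, 0.0844, 0.1171]
ee_rot: [-0.124, 3.139, 0.0]
ft_force: [-1.9, 0.6, 5.6]
gripper_width: -0.0001
grip_force: 2.6
```

```bash
python3 -m creep '[{"tx":0,"ty":0,"tz":0.0001,"roll":0,"gripper":1},{"tx":0,"ty":0,"tz":0.0002,"roll":0,"gripper":1},{"tx":0,"ty":0,"tz":0.0003,"roll":0,"gripper":1},{"tx":0,"ty":0,"tz":0.0004,"roll":0,"gripper":1},{"tx":0,"ty":0,"tz":0.0004,"roll":0,"gripper":1},{"tx":0,"ty":0,"tz":0.0004,"roll":0,"gripper":1},{"tx":0,"ty":0,"tz":0.0004,"roll":0,"gripper":1},{"tx":0,"ty":0,"tz":0.0004,"roll":0,"gripper":1}]'
```

```text
clock: 21.55
eef_pos: [0.6168, 0.0844, 0.117]
ee_rot: [-0.124, 3.139, 0.0]
ft_force: [-2.4, -0.1, 9.0]
gripper_width: -0.0
grip_force: 4.1
```

It has bottomed: the height stays at 0.117 m and the force rises to 9 N. I'll hold for 2 s and then rise slowly.

```bash
H='x'; python3 -m creep '[{"tx":0,"ty":0,"tz":0,"roll":0,"gripper":1},{"tx":0,"ty":0,"tz":0,"roll":0,"gripper":1},{"tx":0,"ty":0,"tz":0,"roll":0,"gripper":1},{"tx":0,"ty":0,"tz":0,"roll":0,"gripper":1},{"tx":0,"ty":0,"tz":0,"roll":0,"gripper":1},{"tx":0,"ty":0,"tz":0,"roll":0,"gripper":1},{"tx":0,"ty":0,"tz":0,"roll":0,"gripper":1},{"tx":0,"ty":0,"tz":0,"roll":0,"gripper":1}]'
python3 -m creep '[{"tx":0,"ty":0,"tz":0,"roll":0,"gripper":1},{"tx":0,"ty":0,"tz":0,"roll":0,"gripper":1},{"tx":0,"ty":0,"tz":0,"roll":0,"gripper":1},{"tx":0,"ty":0,"tz":0,"roll":0,"gripper":1},{"tx":0,"ty":0,"tz":0,"roll":0,"gripper":1},{"tx":0,"ty":0,"tz":0,"roll":0,"gripper":1},{"tx":0,"ty":0,"tz":0,"roll":0,"gripper":1},{"tx":0,"ty":0,"tz":0,"roll":0,"gripper":1}]'
python3 -m creep '[{"tx":0,"ty":0,"tz":-0.001,"roll":0,"gripper":1},{"tx":0,"ty":0,"tz":-0.004,"roll":0,"gripper":1},{"tx":0,"ty":0,"tz":-0.015,"roll":0,"gripper":1},{"tx":0,"ty":0,"tz":-0.035,"roll":0,"gripper":1},{"tx":0,"ty":0,"tz":-0.06,"roll":0,"gripper":1},{"tx":0,"ty":0,"tz":-0.08,"roll":0,"gripper":1},{"tx":0,"ty":0,"tz":-0.09,"roll":0,"gripper":1},{"tx":0,"ty":0,"tz":-0.09,"roll":0,"gripper":1}]'
python3 - <<'E'
from h import *
s=sense(); sc=camera("scene")
print(proj("scene",[[.6165,.085,.117],[.6165,.085,.102]]))
save("c6.png",cv2.resize(sc[220:320,275:375],(480,480),interpolation=cv2.INTER_NEAREST))
E
```

```text
clock: 22.55
eef_pos: [0.6168, 0.0844, 0.117]
ee_rot: [-0.124, 3.139, 0.0]
ft_force: [-3.0, -0.2, 8.8]
gripper_width: -0.0001
grip_force: 4.1
clock: 23.55
eef_pos: [0.6168, 0.0844, 0.117]
ee_rot: [-0.124, 3.139, 0.0]
ft_force: [-2.1, -0.2, 7.3]
gripper_width: -0.0001
grip_force: 4.1
clock: 24.55
eef_pos: [0.6169, 0.0844, 0.2072]
ee_rot: [-0.124, 3.138, 0.0]
ft_force: [0.7, -0.6, -0.5]
gripper_width: -0.0001
grip_force: 0.0
[[323.17801251 274.49248448]
 [323.15562818 281.14258559]]
```

View pics/c6.png

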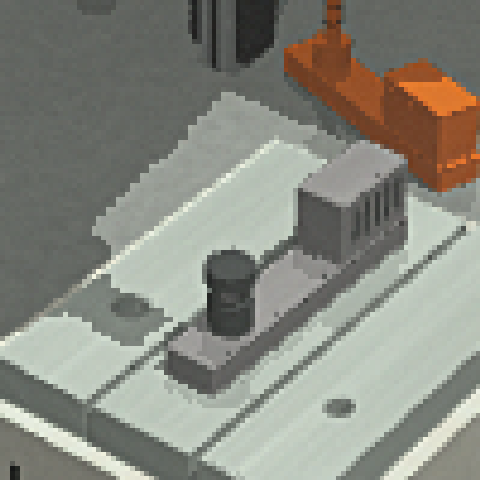

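The picture shows the gauge standing flat on the middle block, with its head down at (230,265) just above the bush and the fingers clear.

```bash
python3 -c "from bench import job_done; print(job_done())"
```

```text
the job is handed in; nothing more can be done
None
```

The job is handed in at about 25 s of the 54 s allowed: the gauge stands released on the middle (widest-bore) block with its rod bottomed after a 2 s press at about 9 N, and the arm touched nothing else, though the hand-in returned no verdict.

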